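Clamp a lens holder to the grinding spindle

ROBOT

A 7-joint arm with a two-finger parallel gripper is mounted at the origin on the work surface. World frame = base frame: x ahead of the robot, y to its left, z up, the work surface at z = 0. Lengths are in m, angles in rad, forces in N, time in s.
With the tool pointing down it reaches from about 0.425 to 1.025 m from the base axis. Payload 9.4 kg.
Tool frame: the origin (TCP) lies at the very end of the fingers, on their centre line; the grasp point (between the pads) lies 19 mm behind it; z points along the fingers, y is the direction in which the jaws open and shut (so a half turn about z gives the same grasp; the last joint's range is limited). The gripper opens to 85 mm and grips with 20 to 120 N. Pads are 22 mm wide; open, the fingers measure 114 mm over their backs; the gripper's body (76 mm by 85 mm) begins 54 mm behind the grasp point. The pads swing forward as they close: fully open they stand 13 mm farther back than shut.
Start: joints at [-1.235, 0.599, -0.003, 1.599, 0.002, 0.943, -0.08], TCP at [0.291, 0.664, 0.231] pointing down, gripper open.
Joint ranges: [-2.57, 2.57], [-0.35, 1.97], [-1.29, 1.29], [0.11, 2.56], [-1.05, 4.19], [0.11, 1.86], [-2.63, 2.63]. Speed limits (rad/s): [2.22, 2.22, 3.01, 3.01, 3.14, 3.14, 3.14].

INTERFACE

Orientations are given as [roll, pitch, yaw] about the fixed x, y, z axes, in that order (R = Rz(yaw) Ry(pitch) Rx(roll)).
In Python, from cell import telemetry, imaging, workorder gives the robot as it stands. The module is installed in compiled form; this text tells all that it offers.
- The arm moves only by the shell command python3 -m crank 'ROWS' [FORCE]. ROWS is JSON, a list of rows, each a list of 3 entries, a list of its own where there are three numbers: the opening, from 0 (shut) to 1 (fully open), then the shift along the tool's x, y, z in cm, then the turn about the tool's z in rad. A call has 1 to 10 rows; each row is the pose to reach, as a shift and turn from the pose measured when the call began, along the tool's axes at that moment; what a row does not reach only later rows make up. A row lasts 1/8 s, in which the tool goes at most 62.5 mm and 10.7 degrees, less where a joint would pass 70% of its speed; a pose out of reach is approached as far as the arm can. A call with a gripper value outside its range is refused whole. The fingers move at their own pace and stop on an object; FORCE is the grip in N (left out, the last holds). Time passes only in rows, so rows that repeat a pose let the fingers close. It gives the time, the measured TCP pose, the force and the opening at its end, in the units of the state.
- telemetry.observe(): the state, without advancing time (a new reading comes with each control period).
- imaging.grab_frame(name): name is "scene" or "top" or "wrist"; returns the picture (420x560x3 uint8, red, green, blue); there is no depth.
- imaging.camera_info(name): a dict with "fx", "fy", "cx", "cy" (pixels), "R" (3x3) and "t" (3): a world point X has camera coordinates R X + t. Camera axes: x right, y down, z forward; pixel columns grow to the right and rows downward; lengths in m; the calibration is good to about 2 mm. A picture is of the moment at which its call begins: read the wrist's pose just before it. camera_info takes no time and is no camera call; for the wrist camera it gives the pose at the moment of the call.
- workorder.sign_off(): hands the job in, once; it reports no verdict.
The state is a dict: "clock": time; "qpos": joint angles; "qd": joint speeds; "tau": joint torques, N m; "position": TCP position; "tool_rot": TCP orientation; "contact_force": force on the tool from outside, world axes, zero at the start; "wrist_torque": the same for the moment, N m; "width": finger opening in m.
Only numpy, scipy, OpenCV 4.12 (cv2) and the standard library are available. Lean on these libraries where they do the work, as an engineer would, in place of code of your own. Each camera call takes 0.05 s, during which the arm holds its last target. There are 200 camera calls.

TASK

Clamp the lens holder to the grinding spindle: swing the open jaw of the clamp ring round the two flanges until it bears on its rubber packing, then swing the latch over behind the jaw's ear and push its knob sideways until it wedges tight at about 10 N, feeling your way because the packing's thickness is not known and hard pushing crushes it. Then let go, with the holder still seated on the spindle and the other things on the bench left where they are.

Things in the scene. Friction and masses are not known exactly. Their poses are not given: they have to be found in the camera images.
- clamp: Fixed iron clamp stand. Origin on the bench under the vertical spindle axis; 'clamp x, y' below are in its frame, z up. Casting x -73 to 97, y +-70, 34 mm high. Ring on it: outer radius 53, z 55 to 89 mm; the fixed half ring is on the +x side. A shaft with a hand crank runs out to x = 226 mm at y = -20 to -95 mm, up to z = 80. Jaw and latch turn about vertical axes.
- jaw: Swinging half ring. Origin on its hinge axis, clamp x 0, y -60 mm. Its yaw less the clamp's yaw is its opening (counter-clockwise from above); starts 0.9 to 1.35 rad open, lies on the clamp's -x side when shut. Hinge drag 0.08 N m; it stays where left, but pressed on the packing and let go it springs back to just touching.
- jaw_post (a point): Top centre of the upright round steel post on the jaw: 14 mm diameter, free from z = 91 to 143 mm, 102 mm from the hinge axis; at clamp x -52, y 28 mm when shut. Push it from its outer side, square to its radius from the hinge, to shut the jaw. A push of F squeezes the packing with about 0.78 F.
- jaw_ear (a point): Point on the inner face of the jaw's ear that meets the packing: 130 mm from the hinge axis, 70 mm up. It touches the packing at a jaw opening of 0 (thickest packing) to -0.054 rad (thinnest). The ear is at clamp y 46 to 101 mm when shut, z 59 to 83 mm; its back is a smooth slope for the latch pin.
- packing_seat: Steel plate on the fixed ear, origin at its centre, clamp x 9, y 70, z 70 mm. On its -x face stands the black rubber packing that the jaw's ear bears on. The packing's thickness differs by up to 7 mm from case to case and is not measured. It yields 30 N per mm, wants a squeeze of about 25 N (12 to 40 N is good) and is crushed above 45 N.
- latch (a joint): Latch arm's angle, rad. 0: arm points along clamp -x, across the ears; positive = swung out (clockwise from above, towards clamp +y). Range -0.20 to 1.6; starts 1.0 to 1.35. Drag 0.15 N m; stays where left. At about 0.5 its pin comes behind the jaw's ear; it gets tight somewhere between 0.34 and -0.12, as the packing is thick or thin, and then holds by friction.
- latch_pin (a point): Lower end of the pin hanging from the latch arm: 8 mm diameter, 60 mm from the pivot, z 62 to 92 mm. It slides in behind the ear if the jaw is within 2 mm of the packing; a jaw left farther open blocks it. Along the ear's sloping back it pulls the jaw in about 0.3 mm per mm of its travel.
- latch_pivot (a point): Point on the latch arm's vertical pivot axis, at the arm's top face: clamp x 30, y 68, z 100 mm.
- latch_knob (a point): Top centre of the upright round steel knob at the latch arm's end: 16 mm diameter, free from z = 100 to 143 mm, 100 mm from the pivot axis. Push it square to the arm from its outer side. Once the pin wedges, a push of 10 N gives about the wanted squeeze, 7 N is barely enough, over 13 N risks too much; the push rises 1 to 2 N per mm of knob travel.
- holder: Lens holder: steel flange 72 mm diameter, 10 mm thick, turned rosewood body, amber glass lens blank on top; 53 mm high above the flange's underside. Loose; stands on the equal spindle flange, located by a spigot. Origin at the centre of the flange's underside, 72 mm above the bench when seated.
- bowl: Bystander: bronze grinding bowl, 110 mm across, 50 mm high; origin under its centre.
- blank: Bystander: amber glass lens blank, 70 mm across, 22 mm thick; origin under its centre.
- gauge: Bystander: steel gauge block 90 x 35 x 30 mm; origin under its centre.
There are look-alikes about, which are no part of the job. Leave any purple or turquoise look-alike of the holder alone.

How it is judged:
On the way:
1. the jaw is swung round the flanges to the packing (to within about 4 mm at its ear) while the latch is still out of its way (x of jaw_post in the frame of clamp above -0.0547 m and value of joint latch above 0.55 rad), for 0.1 s.
At the end, for the whole second after the job is handed in: The latch is behind the jaw's ear (below 0.45 rad) at rest and by itself keeps the packing squeezed between 12 and 40 N; the holder is upright (0.06 rad) and seated within 5 mm of the spindle axis and 3 mm of its seat (contact force between jaw and packing_seat between 12 and 40 N and value of joint latch below 0.45 rad and velocity of joint latch between -0.05 and 0.05 rad/s and horizontal distance between holder and clamp below 0.005 m and z of holder in the frame of clamp below 0.075 m and angle between holder's own z axis and vertical below 0.06 rad); the robot touches nothing.
It fails at once if the packing is crushed: the jaw bears on it with more than 45 N (contact force between jaw and packing_seat above 45 N).
It fails at once if the bowl, the blank or the gauge block is moved by more than 15 mm (distance of any of bowl, blank, gauge from where it was at the start of the episode above 0.015 m).
It also fails if it takes over 64 s, if anything falls off the work surface, if the arm or the gripper's body presses on something with over 40 N, if the wrist force passes 120 N, or if a joint passes its speed limit or range.

## Working session

There is one attempt and no reset: what is moved stays moved. The work goes in short steps, Python scripts to look and compute and a shell command to move; the robot and the scene stay as the last step left them, time stands still between calls to the robot, and variables do not carry over. Pictures are saved under pics/ and viewed, about 8 in all and at most 12, crops included, and the job is handed in when it is done.

```bash
mkdir -p pics
python3 - <<'E'
from cell import telemetry, imaging
import cv2,numpy as np
print(telemetry.observe())
for n in("top","scene"):
    f=imaging.grab_frame(n); cv2.imwrite(f"pics/{n}0.png",cv2.resize(f[:,:,::-1],(784,588),interpolation=cv2.INTER_CUBIC)); print(n,imaging.camera_info(n))
E
```

```text
{'clock': 0.0, 'qpos': array([-1.23473304,  0.60011063, -0.0025356 ,  1.60015592,  0.00177872,
        0.94288892, -0.07982875]), 'qd': array([ 0.00101915,  0.00081237, -0.00247596,  0.00073047, -0.00086912,
        0.00077468,  0.0013166 ]), 'tau': array([ 9.55526375e-04, -7.76453090e+01,  1.56539686e+00, -2.58001399e+01,
        1.23689885e-02,  9.28950700e-03, -1.55344486e-05]), 'position': array([0.29064948, 0.66366213, 0.23041823]), 'tool_rot': array([-3.14003752e+00,  1.30306324e-04,  2.72884043e+00]), 'contact_force': array([-0.45468513,  0.68457906, -0.61674766]), 'wrist_torque': array([-0.01693964, -0.0072546 , -0.03315379]), 'width': 0.08550228819053617}
top {'fx': 419.7611268344888, 'fy': 419.7611268344888, 'cx': 281.0067663912218, 'cy': 208.09063125245402, 'R': array([[-0.02419656, -0.99970525, -0.00198229],
       [-0.98536832,  0.0241841 , -0.16871398],
       [ 0.16871219, -0.00212901, -0.98566306]]), 't': array([-0.01866874,  0.55443714,  1.13962878])}
scene {'fx': 534.1651502098648, 'fy': 534.1651502098648, 'cx': 290.55225584950693, 'cy': 213.49264789268824, 'R': array([[-0.3180123 ,  0.94799276,  0.01333779],
       [ 0.62930416,  0.22158585, -0.74489998],
       [-0.70911526, -0.22849383, -0.66704282]]), 't': array([ 0.20051924, -0.26221568,  1.71582328])}
```

View pics/top0.png

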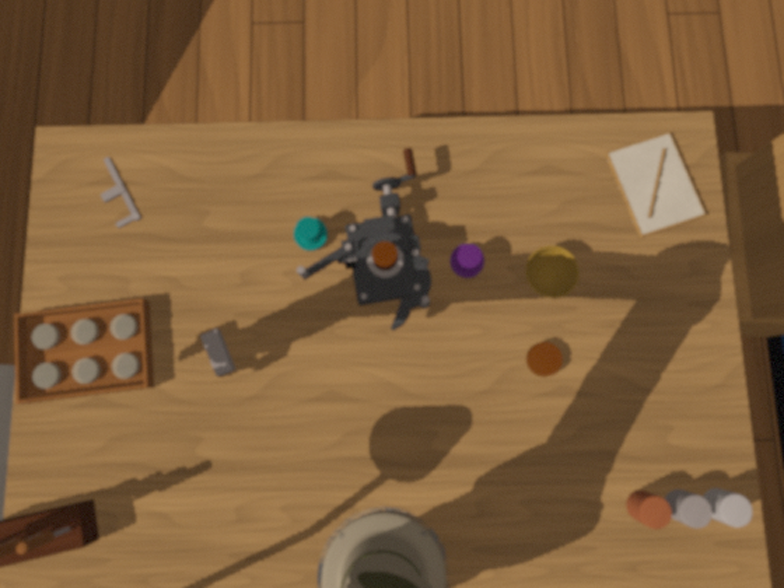

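View pics/scene0.png

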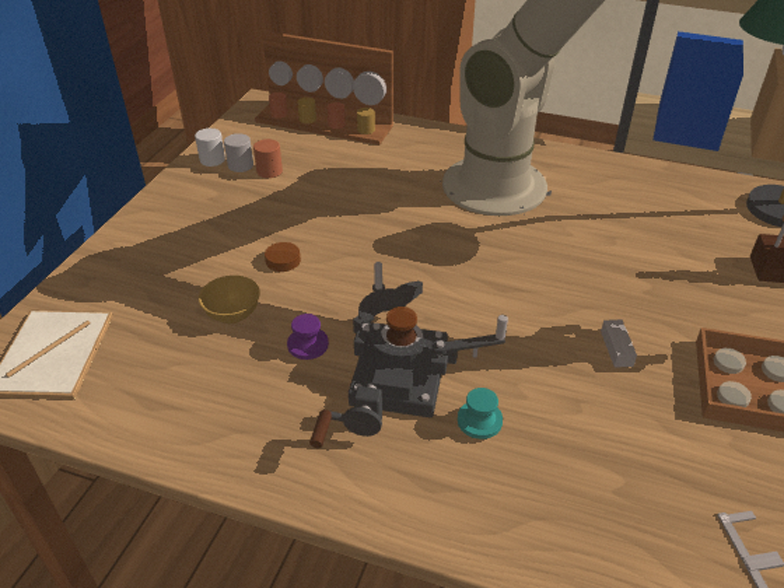

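The top view shows the clamp at (385,260) with its crank pointing away from the robot. The jaw is open at lower right (405,310) and the latch knob is at left (303,271). The real holder is the brown one on the spindle at (385,255); the look-alikes are purple (467,260) and turquoise (311,233). Next is one close crop of each view.

Run:
```python
import cv2,numpy as np
from cell import imaging
a=imaging.grab_frame("top")[125:245,205:315,::-1]; b=imaging.grab_frame("scene")[180:320,245:370,::-1]
A=cv2.resize(a,None,fx=3.6,fy=3.6,interpolation=cv2.INTER_CUBIC);B=cv2.resize(b,None,fx=3.2,fy=3.2,interpolation=cv2.INTER_CUBIC)
c=np.zeros((450,800,3),np.uint8);c[:432,:396]=A;c[:448,400:800]=B
cv2.imwrite("pics/crop1.png",c)
```

```text
(no output)
```

View pics/crop1.png

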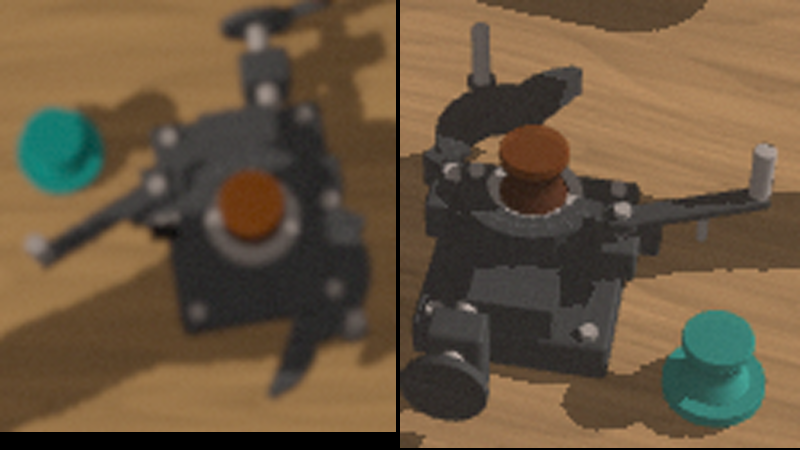

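The crop shows these points:

| Feature | Top crop pixel | Scene crop pixel |
|---|---|---|
| Knob | (36,244) | (764,150) |
| Pivot | (157,184) | (623,210) |
| Post | (355,322) | (481,28) |
| Holder top | (251,202) | (535,148) |

I'll fit the clamp pose and the two angles to these.

```bash
cat > h.py <<'E'
import numpy as np
from scipy.optimize import least_squares
from cell import imaging
def rot(a): return np.array([[np.cos(a),-np.sin(a)],[np.sin(a),np.cos(a)]])
def pts(p):
    x,y,w,j,l=p; o=np.array([x,y]); R=rot(w); W=lambda q,z: np.r_[o+R@np.array(q),z]
    hinge=np.array([0,-.06]); piv=np.array([.03,.068])
    return dict(knob=W(piv+rot(-l)@[-.1,0],.143),pin=W(piv+rot(-l)@[-.06,0],.062),pivot=W(piv,.1),post=W(hinge+rot(j)@[-.052,.088],.143),hold=W([0,0],.125),hinge=W(hinge,.09))
def proj(c,X): q=c["R"]@X+c["t"]; return np.array([c["fx"]*q[0]/q[2]+c["cx"],c["fy"]*q[1]/q[2]+c["cy"]])
E
python3 - <<'E'
from h import *
T=imaging.camera_info("top");S=imaging.camera_info("scene")
ob=[(T,'knob',36,244),(T,'pivot',157,184),(T,'post',355,322),(T,'hold',251,202),(S,'knob',764,150),(S,'pivot',623,210),(S,'post',481,28),(S,'hold',535,148)]
def pix(c,u,v): return np.array([205+u/3.6,125+v/3.6]) if c is T else np.array([245+(u-400)/3.2,180+v/3.2])
f=lambda p: np.concatenate([proj(c,pts(p)[n])-pix(c,u,v) for c,n,u,v in ob])
r=least_squares(f,[.6,0,0,1.1,1.1],loss='soft_l1')
print(r.x.round(4));print(f(r.x).reshape(-1,2).round(1))
for k,v in pts(r.x).items():print(k,v.round(4))
E
```

```text
[ 0.6139 -0.0164  0.1366  1.0363  1.1592]
[[-0.4  0. ]
 [-0.2  0.5]
 [-0.2 -0.6]
 [-0.2  0. ]
 [ 0.1 -0.3]
 [-0.6  1.5]
 [ 0.  -0.8]
 [-0.4 -0.6]]
knob [0.5822 0.1404 0.143 ]
pin [0.6031 0.1063 0.062 ]
pivot [0.6343 0.0551 0.1   ]
post [ 0.5208 -0.0897  0.143 ]
hold [ 0.6139 -0.0164  0.125 ]
hinge [ 0.622  -0.0758  0.09  ]
```

The fit is good, within about 1.5 px. I'll push with the shut fingers: the +x face on the post (tool yaw about 1.71 to 0.64) and later the -x face on the knob. First I move over, high up.

```bash
python3 -m crank '[[0,[-15,-18,0],0.25],[0,[-30,-36,0],0.5],[0,[-40,-47,0],0.75],[0,[-53.2,-63,0],1.02],[0,[-53.2,-63,0],1.02],[0,[-53.2,-63,0],1.02],[0,[-53.2,-63,0],1.02],[0,[-53.2,-63,0],1.02],[0,[-53.2,-63,0],1.02],[0,[-53.2,-63,0],1.02]]' 60
```

```text
clock: 1.45
position: [0.4689, 0.0631, 0.2316]
tool_rot: [3.141, 0.001, 1.709]
contact_force: [1.0, 0.7, -0.2]
width: 0.0001
```

```bash
python3 -m crank '[[0,[-6,1,0],0],[0,[-12,2,0],0],[0,[-18,3,0],0],[0,[-20.5,3,0],0],[0,[-20.5,3,0],0],[0,[-20.5,3,0],0]]'
python3 - <<'E'
from h import *
from cell import telemetry
import cv2
c=imaging.camera_info("wrist");f=imaging.grab_frame("wrist").copy()
P=pts([.6139,-.0164,.1366,1.0363,1.1592])
for k,v in P.items():
    u=proj(c,v);print(k,u.round(0))
    if (abs(u)<2000).all(): cv2.circle(f,tuple(int(a) for a in u.round()),3,(255,0,0),1)
cv2.imwrite("pics/w1.png",cv2.resize(f[:,:,::-1],(784,588)));print(telemetry.observe()["position"],telemetry.observe()["contact_force"])
E
```

```text
clock: 2.2
position: [0.5266, -0.1348, 0.2315]
tool_rot: [-3.141, -0.0, 1.71]
contact_force: [0.0, 0.2, -0.0]
width: 0.0005
knob [ 457. -264.]
pin [414. -86.]
pivot [458. -25.]
post [280. 155.]
hold [419.  70.]
hinge [393. 147.]
[ 0.52671294 -0.13435624  0.23157782] [ 0.20249519 -0.05525724  0.73954687]
```

View pics/w1.png

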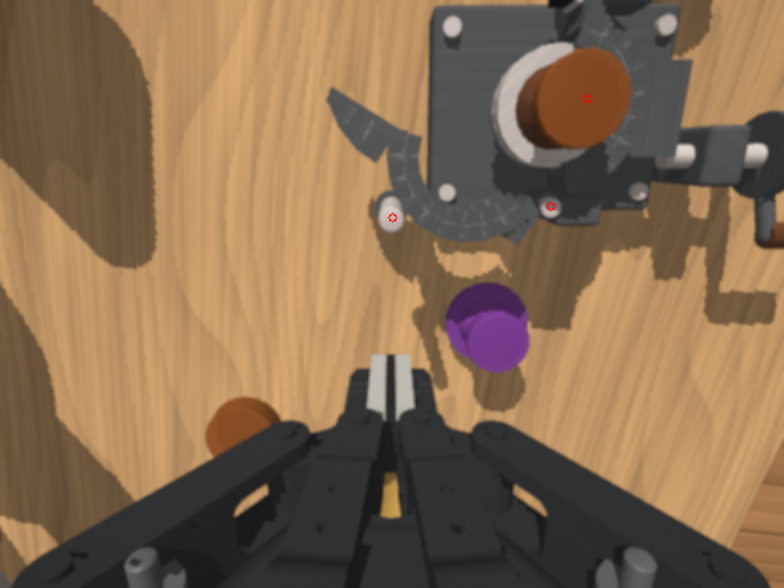

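The overlay agrees: the post is at (391,217) and its predicted spot is on it. The purple holder stands low on the bench, clear of the fingers. Now I lower to z=0.105.

```bash
python3 -m crank '[[0,[0,0,5],0],[0,[0,0,10],0],[0,[0,0,12.6],0],[0,[0,0,12.6],0],[0,[0,0,12.6],0]]'
python3 - <<'E'
from h import *
# tool poses along arc: contact offset 18mm
x,y,w=.6139,-.0164,.1366
hin=np.array([.622,-.0758])
from cell import telemetry
s=telemetry.observe();p=s["position"][:2];yaw=s["tool_rot"][2]
ex=np.array([np.cos(yaw),np.sin(yaw)]);ey=np.array([np.sin(yaw),-np.cos(yaw)])
for j in np.arange(1.036,-.08,-.1):
    r=rot(w+j)@np.array([-.052,.088]);d=np.array([r[1],-r[0]])/.1022
    q=hin+r-.018*d; print(round(j,2),[round(100*float(a@(q-p)),2) for a in(ex,ey)],"yaw",np.arctan2(d[1],d[0]).round(3),"turn",(yaw-np.arctan2(d[1],d[0])).round(3),d.round(3))
E
```

```text
clock: 2.88
position: [0.5272, -0.1338, 0.1065]
tool_rot: [3.141, -0.0, 1.712]
contact_force: [-0.0, 0.5, 0.9]
width: 0.0002
1.04 [2.66, -0.03] yaw 1.706 turn 0.006 [-0.135  0.991]
0.94 [3.69, -0.16] yaw 1.606 turn 0.106 [-0.036  1.   ]
0.84 [4.73, -0.17] yaw 1.506 turn 0.206 [0.064 0.998]
0.74 [5.76, -0.09] yaw 1.406 turn 0.306 [0.164 0.987]
0.64 [6.78, 0.1] yaw 1.306 turn 0.406 [0.261 0.965]
0.54 [7.78, 0.38] yaw 1.206 turn 0.506 [0.357 0.934]
0.44 [8.74, 0.77] yaw 1.106 turn 0.606 [0.448 0.894]
0.34 [9.66, 1.25] yaw 1.006 turn 0.706 [0.535 0.845]
0.24 [10.53, 1.82] yaw 0.906 turn 0.806 [0.617 0.787]
0.14 [11.34, 2.47] yaw 0.806 turn 0.906 [0.692 0.722]
0.04 [12.07, 3.2] yaw 0.706 turn 1.006 [0.761 0.649]
-0.06 [12.73, 4.01] yaw 0.606 turn 1.106 [0.822 0.57 ]
```

```bash
python3 -m crank '[[0,[1.5,0,0],0],[0,[2.66,-0.03,0],0],[0,[3.7,-0.16,0],0.1],[0,[4.73,-0.17,0],0.2],[0,[5.76,-0.09,0],0.3],[0,[6.78,0.1,0],0.4],[0,[7.78,0.38,0],0.5],[0,[8.74,0.77,0],0.6],[0,[9.66,1.25,0],0.7],[0,[9.66,1.25,0],0.7]]'
```

```text
clock: 4.12
position: [0.5262, -0.0346, 0.1069]
tool_rot: [3.141, -0.001, 1.015]
contact_force: [-0.3, 0.1, -0.7]
width: -0.0001
```

```bash
cat > s.py <<'E'
from h import *
from cell import telemetry
import sys
s=telemetry.observe();p=s["position"][:2];yaw=s["tool_rot"][2]
ex=np.array([np.cos(yaw),np.sin(yaw)]);ey=np.array([np.sin(yaw),-np.cos(yaw)])
F=s["contact_force"][:2]
print(s["clock"],p,yaw,"Fx",F@ex,"Fy",F@ey,s["contact_force"])
if len(sys.argv)>1:
  hin=np.array([.622,-.0758])
  for j in map(float,sys.argv[1:]):
    r=rot(.1366+j)@np.array([-.052,.088]);d=np.array([r[1],-r[0]])/.1022
    q=hin+r-.018*d; print(j,[round(100*float(a@(q-p)),2) for a in(ex,ey)],"turn",(yaw-np.arctan2(d[1],d[0])).round(3))
E
python3 s.py .34 .24 .2 .16 .12 .08 .04 0 -.06
```

```text
4.125 [ 0.52616004 -0.03456395] 1.0151978189897144 Fx -0.09982233363075363 Fy -0.30475894767805994 [-0.31157008  0.07593813 -0.67334751]
0.34 [-0.2, 0.09] turn 0.005
0.24 [0.83, -0.04] turn 0.105
0.2 [1.25, -0.06] turn 0.145
0.16 [1.66, -0.06] turn 0.185
0.12 [2.08, -0.05] turn 0.225
0.08 [2.49, -0.02] turn 0.265
0.04 [2.9, 0.03] turn 0.305
0.0 [3.31, 0.09] turn 0.345
-0.06 [3.92, 0.21] turn 0.405
```

```bash
python3 -m crank '[[0,[0.4,0,0],0.05],[0,[0.8,-0.04,0],0.1],[0,[1.2,-0.06,0],0.15],[0,[1.5,-0.06,0],0.18],[0,[1.8,-0.06,0],0.21],[0,[2.1,-0.05,0],0.23],[0,[2.4,-0.03,0],0.26],[0,[2.4,-0.03,0],0.26],[0,[2.4,-0.03,0],0.26]]'
python3 s.py .04 0 -.02 -.04 -.06
python3 - <<'E'
from h import *
import cv2
f=imaging.grab_frame("top")[125:245,205:315,::-1];g=imaging.grab_frame("wrist")[:,:,::-1]
c=np.zeros((420,800,3),np.uint8);c[:,:385]=cv2.resize(f,(385,420),interpolation=cv2.INTER_CUBIC);c[:311,385:800]=cv2.resize(g,(415,311))
cv2.imwrite("pics/j1.png",c)
E
```

```text
clock: 5.25
position: [0.5388, -0.014, 0.1069]
tool_rot: [3.141, -0.002, 0.756]
contact_force: [0.4, -0.6, -0.0]
width: 0.0001
5.25 [ 0.53877879 -0.01402599] 0.755596298431483 Fx -0.10801201969384047 Fy 0.6602562098210528 [ 0.37413482 -0.55464222 -0.01520895]
0.04 [0.49, -0.09] turn 0.045
0.0 [0.9, -0.13] turn 0.085
-0.02 [1.11, -0.15] turn 0.105
-0.04 [1.31, -0.16] turn 0.125
-0.06 [1.52, -0.17] turn 0.145
```

View pics/j1.png

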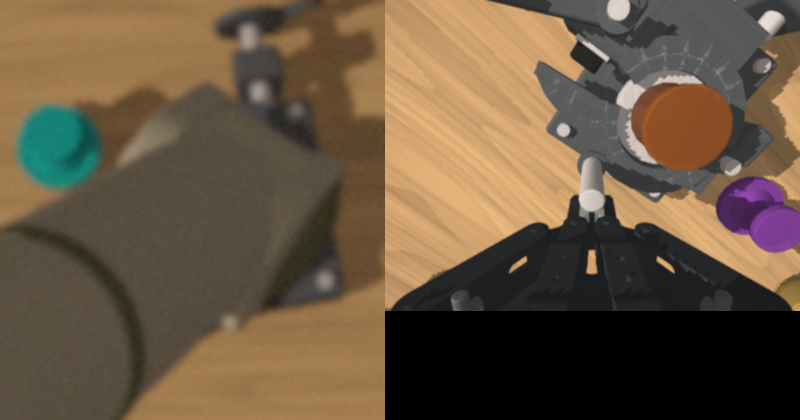

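In the wrist view the post (592,200) lies on the finger face. The ear is still clear of the black packing (588,52), and the holder is seated. Now fine steps.

```bash
python3 -m crank '[[0,[0.15,-0.03,0],0.01],[0,[0.3,-0.05,0],0.03],[0,[0.45,-0.08,0],0.04],[0,[0.6,-0.1,0],0.06],[0,[0.65,-0.1,0],0.06],[0,[0.65,-0.1,0],0.06]]'
python3 s.py 0 -.02 -.04 -.06
```

```text
clock: 6.1
position: [0.5428, -0.0088, 0.1069]
tool_rot: [3.141, -0.002, 0.696]
contact_force: [-0.6, -0.6, 0.6]
width: -0.0001
6.1 [ 0.5427938  -0.00877863] 0.695607896114933 Fx -0.8740521563399106 Fy 0.09310873248190117 [-0.61130967 -0.63161451  0.57798187]
0.0 [0.24, -0.04] turn 0.025
-0.02 [0.45, -0.07] turn 0.045
-0.04 [0.66, -0.1] turn 0.065
-0.06 [0.86, -0.12] turn 0.085
```

```bash
cat > chk.py <<'E'
import sys,numpy as np
from cell import telemetry
s=telemetry.observe();y=s["tool_rot"][2];e=np.array([np.cos(y),np.sin(y)])
F=abs(s["contact_force"][:2]@e);print(round(s["clock"],2),s["position"].round(4),"push",round(F,2));sys.exit(F>float(sys.argv[1]))
E
m='[[0,[0.1,-0.01,0],0.01],[0,[0.1,-0.01,0],0.01]]'
python3 -m crank '[[0,[0.05,-0.01,0],0.01],[0,[0.1,-0.01,0],0.01],[0,[0.1,-0.01,0],0.01]]' >/dev/null && python3 chk.py 4 &&
python3 -m crank '[[0,[0.04,-0.005,0],0.005],[0,[0.04,-0.005,0],0.005]]' >/dev/null && python3 chk.py 4 &&
python3 -m crank '[[0,[0.04,-0.005,0],0.005],[0,[0.04,-0.005,0],0.005]]' >/dev/null && python3 chk.py 4 &&
python3 -m crank '[[0,[0.04,-0.005,0],0.005],[0,[0.04,-0.005,0],0.005]]' >/dev/null && python3 chk.py 4 &&
python3 -m crank '[[0,[0.04,-0.005,0],0.005],[0,[0.04,-0.005,0],0.005]]' >/dev/null && python3 chk.py 4 &&
python3 -m crank '[[0,[0.04,-0.005,0],0.005],[0,[0.04,-0.005,0],0.005]]' >/dev/null && python3 chk.py 4
```

```text
6.47 [ 0.5435 -0.008   0.1069] push 0.39False
```

```bash
sed -i 's/sys.exit(F>float(sys.argv\[1\]))/sys.exit(int(F>float(sys.argv[1])))/' chk.py
python3 -m crank '[[0,[0.04,-0.005,0],0.005],[0,[0.04,-0.005,0],0.005]]' >/dev/null && python3 chk.py 4 &&
python3 -m crank '[[0,[0.04,-0.005,0],0.005],[0,[0.04,-0.005,0],0.005]]' >/dev/null && python3 chk.py 4 &&
python3 -m crank '[[0,[0.04,-0.005,0],0.005],[0,[0.04,-0.005,0],0.005]]' >/dev/null && python3 chk.py 4 &&
python3 -m crank '[[0,[0.04,-0.005,0],0.005],[0,[0.04,-0.005,0],0.005]]' >/dev/null && python3 chk.py 4 &&
python3 -m crank '[[0,[0.04,-0.005,0],0.005],[0,[0.04,-0.005,0],0.005]]' >/dev/null && python3 chk.py 4 &&
python3 -m crank '[[0,[0.04,-0.005,0],0.005],[0,[0.04,-0.005,0],0.005]]' >/dev/null && python3 chk.py 4 &&
python3 -m crank '[[0,[0.04,-0.005,0],0.005],[0,[0.04,-0.005,0],0.005]]' >/dev/null && python3 chk.py 4 &&
python3 -m crank '[[0,[0.04,-0.005,0],0.005],[0,[0.04,-0.005,0],0.005]]' >/dev/null && python3 chk.py 4 ; python3 s.py 0 -.054
```

```text
6.72 [ 0.5437 -0.0076  0.1069] push 0.17
6.97 [ 0.5441 -0.0073  0.1069] push 1.47
7.22 [ 0.5444 -0.0069  0.1069] push 0.67
7.47 [ 0.5447 -0.0066  0.1069] push 0.22
7.72 [ 0.545  -0.0063  0.1069] push 1.71
7.97 [ 0.5453 -0.0059  0.1069] push 0.78
8.22 [ 0.5455 -0.0057  0.1068] push 1.53
8.47 [ 0.5455 -0.0056  0.1068] push 3.21
8.475 [ 0.54546317 -0.00562817] 0.6448719938104461 Fx -3.2078873181086185 Fy -0.6886997217819374 [-2.9776436  -1.37785591  1.86328079]
0.0 [-0.16, 0.04] turn -0.025
-0.054 [0.39, -0.06] turn 0.029
```

```bash
python3 -m crank '[[0,[0.03,0,0],0],[0,[0.03,0,0],0]]' >/dev/null && python3 chk.py 7 &&
python3 -m crank '[[0,[0.03,0,0],0],[0,[0.03,0,0],0]]' >/dev/null && python3 chk.py 7 &&
python3 -m crank '[[0,[0.03,0,0],0],[0,[0.03,0,0],0]]' >/dev/null && python3 chk.py 7 &&
python3 -m crank '[[0,[0.03,0,0],0],[0,[0.03,0,0],0]]' >/dev/null && python3 chk.py 7 &&
python3 -m crank '[[0,[0.03,0,0],0],[0,[0.03,0,0],0]]' >/dev/null && python3 chk.py 7; python3 s.py
```

```text
8.72 [ 0.5455 -0.0056  0.1068] push 3.99
8.97 [ 0.5456 -0.0056  0.1068] push 4.69
9.22 [ 0.5455 -0.0055  0.1068] push 4.19
9.47 [ 0.5455 -0.0055  0.1068] push 5.06
9.72 [ 0.5456 -0.0055  0.1068] push 5.05
9.725 [ 0.54555994 -0.00553609] 0.6439830663275274 Fx -5.052732411055658 Fy -0.30028620013534485 [-4.22101182 -2.79344516  3.14235251]
```

```bash
python3 -m crank '[[0,[0.06,0,0],0],[0,[0.06,0,0],0]]' >/dev/null && python3 chk.py 8 &&
python3 -m crank '[[0,[0.08,0,0],0],[0,[0.08,0,0],0]]' >/dev/null && python3 chk.py 8;  python3 s.py
```

```text
9.97 [ 0.5456 -0.0055  0.1068] push 6.03
10.22 [ 0.5455 -0.0055  0.1068] push 5.83
10.225 [ 0.54554405 -0.00548001] 0.6431608492797485 Fx -5.8277153330021765 Fy 0.2643326908025482 [-4.50483411 -3.70656275  3.05836264]
```

The jaw stalls at about 6 N at an estimated opening of -0.016, which is within the packing range. Back off and up, then look.

```bash
python3 -m crank '[[0,[-1.5,0,0],0],[0,[-4,0,0],0],[0,[-4,0,-5],0],[0,[-4,0,-10],0],[0,[-4,0,-12],0],[0,[-4,0,-12],0]]'
python3 - <<'E'
from h import *
from cell import telemetry
import cv2
c=imaging.camera_info("wrist");g=imaging.grab_frame("wrist")[:,:,::-1].copy()
for j in (0,-.016,-.03):
  P=pts([.6139,-.0164,.1366,j,1.1592])['post'];print(j,proj(c,P))
s=telemetry.observe();p=s["position"];yaw=s["tool_rot"][2]
ex=np.array([np.cos(yaw),np.sin(yaw)]);ey=np.array([np.sin(yaw),-np.cos(yaw)]);d=np.array([.620,.163])-p[:2]
print(p,yaw,ex@d,ey@d,"turn",yaw-.55)
cv2.imwrite("pics/j2.png",cv2.resize(g,(784,588)))
E
```

```text
clock: 10.98
position: [0.5147, -0.0293, 0.2282]
tool_rot: [3.141, -0.002, 0.644]
contact_force: [0.4, -0.2, 0.0]
width: -0.0002
0 [278.37732734 141.07693661]
-0.016 [278.3342716  138.76554254]
-0.03 [278.32629407 136.73429788]
[ 0.51405388 -0.02911309  0.22713269] 0.6438090305394442 0.20005249310969153 -0.0900612058678021 turn 0.09380903053944412
```

View pics/j2.png

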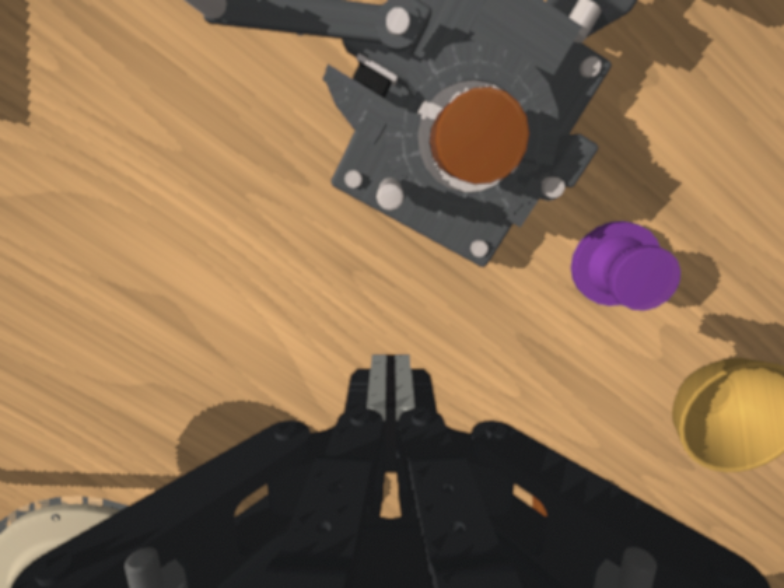

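The ear now bears on the black packing (375,78). The post at (390,195) matches an opening of about -0.016, and the holder is seated. Next I go beyond the knob and lower.

```bash
python3 -m crank '[[0,[5,-2.2,0],0],[0,[10,-4.5,0],0.05],[0,[15,-6.7,0],0.09],[0,[20,-9,0],0.09],[0,[20,-9,0],0.09],[0,[20,-9,0],0.09],[0,[20,-9,5],0.09],[0,[20,-9,9],0.09],[0,[20,-9,11.6],0.09],[0,[20,-9,11.6],0.09]]'
cat > k.py <<'E'
from h import *
from cell import telemetry
import sys
s=telemetry.observe();p=s["position"][:2];yaw=s["tool_rot"][2]
ex=np.array([np.cos(yaw),np.sin(yaw)]);ey=np.array([np.sin(yaw),-np.cos(yaw)])
F=s["contact_force"][:2]
print(s["clock"],p,yaw,"Fx",F@ex,"Fy",F@ey)
piv=np.array([.6343,.0551])
for l in map(float,sys.argv[1:]):
    r=rot(.1366-l)@np.array([-.1,0]);d=np.array([-r[1],r[0]])/.1
    q=piv+r-.019*d; print(l,[round(100*float(a@(q-p)),2) for a in(ex,ey)],"turn",(yaw-np.arctan2(-d[1],-d[0])).round(3))
E
python3 k.py 1.159 1.05 .95 .85 .75 .65 .55
```

```text
clock: 12.28
position: [0.6184, 0.161, 0.1096]
tool_rot: [-3.14, 0.004, 0.551]
contact_force: [0.4, -0.4, 0.8]
width: 0.0003
12.275 [0.61837288 0.16098311] 0.5512683272706156 Fx 0.1231369318480304 Fy 0.5113012069112928
1.159 [-2.26, -0.14] turn 0.003
1.05 [-3.36, -0.29] turn -0.106
0.95 [-4.38, -0.32] turn -0.206
0.85 [-5.39, -0.25] turn -0.306
0.75 [-6.39, -0.08] turn -0.406
0.65 [-7.38, 0.19] turn -0.506
0.55 [-8.32, 0.55] turn -0.606
```

```bash
python3 -m crank '[[0,[-1.5,-0.1,0],0],[0,[-2.3,-0.14,0],0],[0,[-3.36,-0.29,0],-0.1],[0,[-4.38,-0.32,0],-0.2],[0,[-5.39,-0.25,0],-0.3],[0,[-6.39,-0.08,0],-0.4],[0,[-7.1,0.1,0],-0.48],[0,[-7.38,0.19,0],-0.5],[0,[-7.38,0.19,0],-0.5]]'
python3 k.py .65 .6 .55 .5 .45 .4 .35 .3 .2 .1 0 -.1
```

```text
clock: 13.4
position: [0.5566, 0.1205, 0.1105]
tool_rot: [-3.139, 0.002, 1.05]
contact_force: [-0.5, 0.3, 1.7]
width: -0.0001
13.4 [0.55655777 0.12049369] 1.0497178031633831 Fx -0.02878803652836897 Fy -0.6001681790573573
0.65 [0.02, -0.02] turn -0.008
0.6 [-0.48, -0.1] turn -0.058
0.55 [-0.99, -0.15] turn -0.108
0.5 [-1.5, -0.18] turn -0.158
0.45 [-2.0, -0.18] turn -0.208
0.4 [-2.51, -0.16] turn -0.258
0.35 [-3.02, -0.11] turn -0.308
0.3 [-3.52, -0.03] turn -0.358
0.2 [-4.52, 0.19] turn -0.458
0.1 [-5.48, 0.51] turn -0.558
0.0 [-6.41, 0.92] turn -0.658
-0.1 [-7.29, 1.43] turn -0.758
```

```bash
python3 -m crank '[[0,[-0.3,-0.06,0],-0.03],[0,[-0.6,-0.1,0],-0.07],[0,[-0.8,-0.13,0],-0.09],[0,[-1.0,-0.15,0],-0.11],[0,[-1.0,-0.15,0],-0.11]]' && python3 chk.py 6 &&
python3 -m crank '[[0,[-0.15,0,0],-0.015],[0,[-0.3,-0.02,0],-0.03],[0,[-0.3,-0.02,0],-0.03]]' >/dev/null && python3 chk.py 6 &&
python3 -m crank '[[0,[-0.15,0,0],-0.015],[0,[-0.3,-0.02,0],-0.03],[0,[-0.3,-0.02,0],-0.03]]' >/dev/null && python3 chk.py 6 &&
python3 -m crank '[[0,[-0.15,0,0],-0.015],[0,[-0.3,-0.02,0],-0.03],[0,[-0.3,-0.02,0],-0.03]]' >/dev/null && python3 chk.py 6 &&
python3 -m crank '[[0,[-0.15,0,0],-0.015],[0,[-0.3,-0.02,0],-0.03],[0,[-0.3,-0.02,0],-0.03]]' >/dev/null && python3 chk.py 6
python3 k.py .45 .4 .35 .3 .2 .1 0 -.1
```

```text
clock: 14.02
position: [0.5501, 0.1122, 0.1105]
tool_rot: [-3.139, 0.002, 1.16]
contact_force: [0.2, 0.0, -0.3]
width: -0.0
14.03 [0.5501 0.1122 0.1105] push 0.1
14.4 [0.5485 0.1093 0.1105] push 2.0
14.78 [0.5471 0.1064 0.1105] push 0.9
15.15 [0.5459 0.1033 0.1105] push 0.07
15.53 [0.5447 0.1002 0.1105] push 0.98
15.525 [0.54472145 0.1001934 ] 1.2798890706927724 Fx 0.9760922175535068 Fy 0.26823002432329934
0.45 [0.37, -0.08] turn 0.022
0.4 [-0.13, -0.17] turn -0.028
0.35 [-0.63, -0.24] turn -0.078
0.3 [-1.14, -0.29] turn -0.128
0.2 [-2.16, -0.3] turn -0.228
0.1 [-3.17, -0.2] turn -0.328
0.0 [-4.17, -0.01] turn -0.428
-0.1 [-5.14, 0.28] turn -0.528
```

```bash
python3 -m crank '[[0,[-0.1,-0.03,0],-0.01],[0,[-0.2,-0.06,0],-0.02],[0,[-0.2,-0.06,0],-0.02]]' >/dev/null && python3 chk.py 5 &&
python3 -m crank '[[0,[-0.1,-0.03,0],-0.01],[0,[-0.2,-0.06,0],-0.02],[0,[-0.2,-0.06,0],-0.02]]' >/dev/null && python3 chk.py 5 &&
python3 -m crank '[[0,[-0.1,-0.03,0],-0.01],[0,[-0.2,-0.05,0],-0.02],[0,[-0.2,-0.05,0],-0.02]]' >/dev/null && python3 chk.py 5 &&
python3 -m crank '[[0,[-0.1,-0.01,0],-0.01],[0,[-0.2,-0.02,0],-0.02],[0,[-0.2,-0.02,0],-0.02]]' >/dev/null && python3 chk.py 5 &&
python3 -m crank '[[0,[-0.1,-0.01,0],-0.01],[0,[-0.2,-0.02,0],-0.02],[0,[-0.2,-0.02,0],-0.02]]' >/dev/null && python3 chk.py 5 &&
python3 -m crank '[[0,[-0.1,-0.01,0],-0.01],[0,[-0.2,-0.02,0],-0.02],[0,[-0.2,-0.02,0],-0.02]]' >/dev/null && python3 chk.py 5
python3 k.py .35 .3 .2 .1 0 -.1
```

```text
15.9 [0.5437 0.0983 0.1106] push 0.8
16.27 [0.5426 0.0963 0.1107] push 0.17
16.65 [0.5416 0.0943 0.1107] push 1.24
17.02 [0.5407 0.0923 0.1107] push 0.67
17.4 [0.54   0.0902 0.1106] push 1.3
17.77 [0.5393 0.0881 0.1107] push 1.09
17.775 [0.53927245 0.08809273] 1.4000675530292734 Fx 1.0938458678088945 Fy -0.11087560915339811
0.35 [0.69, 0.02] turn 0.043
0.3 [0.19, -0.09] turn -0.007
0.2 [-0.82, -0.22] turn -0.107
0.1 [-1.84, -0.25] turn -0.207
0.0 [-2.85, -0.18] turn -0.307
-0.1 [-3.85, -0.01] turn -0.407
```

```bash
python3 -m crank '[[0,[-0.1,-0.03,0],-0.01],[0,[-0.15,-0.04,0],-0.015],[0,[-0.15,-0.04,0],-0.015]]' >/dev/null && python3 chk.py 4 &&
python3 -m crank '[[0,[-0.1,-0.03,0],-0.01],[0,[-0.15,-0.04,0],-0.015],[0,[-0.15,-0.04,0],-0.015]]' >/dev/null && python3 chk.py 4 &&
python3 -m crank '[[0,[-0.1,-0.02,0],-0.01],[0,[-0.15,-0.03,0],-0.015],[0,[-0.15,-0.03,0],-0.015]]' >/dev/null && python3 chk.py 4 &&
python3 -m crank '[[0,[-0.1,-0.02,0],-0.01],[0,[-0.15,-0.03,0],-0.015],[0,[-0.15,-0.03,0],-0.015]]' >/dev/null && python3 chk.py 4 &&
python3 -m crank '[[0,[-0.1,-0.01,0],-0.01],[0,[-0.15,-0.02,0],-0.015],[0,[-0.15,-0.02,0],-0.015]]' >/dev/null && python3 chk.py 4 &&
python3 -m crank '[[0,[-0.1,-0.01,0],-0.01],[0,[-0.15,-0.02,0],-0.015],[0,[-0.15,-0.02,0],-0.015]]' >/dev/null && python3 chk.py 4 &&
python3 -m crank '[[0,[-0.1,-0.01,0],-0.01],[0,[-0.15,-0.02,0],-0.015],[0,[-0.15,-0.02,0],-0.015]]' >/dev/null && python3 chk.py 4 &&
python3 -m crank '[[0,[-0.1,-0.01,0],-0.01],[0,[-0.15,-0.02,0],-0.015],[0,[-0.15,-0.02,0],-0.015]]' >/dev/null && python3 chk.py 4
python3 k.py .2 .1 0 -.1
```

```text
18.15 [0.5387 0.0866 0.1107] push 1.67
18.52 [0.5381 0.0851 0.1107] push 1.48
18.9 [0.5376 0.0835 0.1107] push 1.28
19.27 [0.5371 0.0819 0.1107] push 0.14
19.65 [0.5367 0.0804 0.1107] push 1.46
20.02 [0.5362 0.0788 0.1107] push 0.95
20.4 [0.5359 0.0772 0.1107] push 1.04
20.77 [0.5356 0.0756 0.1107] push 0.61
20.775 [0.53555208 0.0755817 ] 1.5198532017697932 Fx 0.6106904770502721 Fy -0.21971735080663699
0.2 [0.48, -0.01] turn 0.012
0.1 [-0.52, -0.16] turn -0.088
0.0 [-1.54, -0.21] turn -0.188
-0.1 [-2.56, -0.16] turn -0.288
```

```bash
python3 -m crank '[[0,[-0.1,-0.02,0],-0.01],[0,[-0.15,-0.03,0],-0.015],[0,[-0.15,-0.03,0],-0.015]]' >/dev/null && python3 chk.py 4 &&
python3 -m crank '[[0,[-0.1,-0.02,0],-0.01],[0,[-0.15,-0.03,0],-0.015],[0,[-0.15,-0.03,0],-0.015]]' >/dev/null && python3 chk.py 4 &&
python3 -m crank '[[0,[-0.1,-0.02,0],-0.01],[0,[-0.15,-0.03,0],-0.015],[0,[-0.15,-0.03,0],-0.015]]' >/dev/null && python3 chk.py 4 &&
python3 -m crank '[[0,[-0.1,-0.02,0],-0.01],[0,[-0.15,-0.03,0],-0.015],[0,[-0.15,-0.03,0],-0.015]]' >/dev/null && python3 chk.py 4 &&
python3 -m crank '[[0,[-0.1,-0.01,0],-0.01],[0,[-0.15,-0.02,0],-0.015],[0,[-0.15,-0.02,0],-0.015]]' >/dev/null && python3 chk.py 4 &&
python3 -m crank '[[0,[-0.1,-0.01,0],-0.01],[0,[-0.15,-0.02,0],-0.015],[0,[-0.15,-0.02,0],-0.015]]' >/dev/null && python3 chk.py 4 
python3 k.py .1 0 -.1
python3 - <<'E'
from h import *
import cv2
f=imaging.grab_frame("scene")[150:290,225:395,::-1];g=imaging.grab_frame("wrist")[:,:,::-1]
c=np.zeros((420,800,3),np.uint8);c[:,:400]=cv2.resize(f,(510,420),interpolation=cv2.INTER_CUBIC)[:,55:455];c[:300,400:800]=cv2.resize(g,(400,300))
cv2.imwrite("pics/l1.png",c)
E
```

```text
21.15 [0.5352 0.0741 0.1107] push 2.25
21.52 [0.5349 0.0728 0.1107] push 3.27
21.9 [0.5347 0.0715 0.1107] push 4.95
21.9 [0.5346815  0.07146767] 1.5655629863615983 Fx 4.945213475948356 Fy 0.6953055068757609
0.1 [-0.1, -0.1] turn -0.042
0.0 [-1.12, -0.2] turn -0.142
-0.1 [-2.13, -0.19] turn -0.242
```

View pics/l1.png

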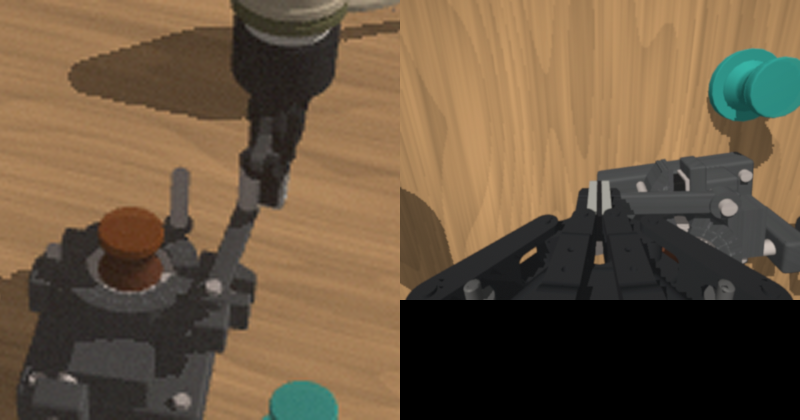

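The latch lies across the ears, the finger is at the knob, and the holder is upright. The wedge began around 0.13 rad and the push is rising about 1.2 N/mm. Continuing to about 10 N.

```bash
python3 -m crank '[[0,[-0.1,0,0],-0.01],[0,[-0.12,0,0],-0.01],[0,[-0.12,0,0],-0.01]]' >/dev/null && python3 chk.py 8.5 &&
python3 -m crank '[[0,[-0.1,0,0],-0.01],[0,[-0.12,0,0],-0.01],[0,[-0.12,0,0],-0.01]]' >/dev/null && python3 chk.py 8.5 &&
python3 -m crank '[[0,[-0.1,0,0],-0.01],[0,[-0.12,0,0],-0.01],[0,[-0.12,0,0],-0.01]]' >/dev/null && python3 chk.py 8.5 &&
python3 -m crank '[[0,[-0.1,0,0],-0.01],[0,[-0.12,0,0],-0.01],[0,[-0.12,0,0],-0.01]]' >/dev/null && python3 chk.py 8.5 
python3 k.py .1 0
```

```text
22.38 [0.5345 0.0706 0.1107] push 5.24
22.75 [0.5343 0.07   0.1107] push 6.15
23.12 [0.5342 0.0697 0.1107] push 7.22
23.5 [0.534  0.0694 0.1107] push 6.66
23.5 [0.5340243  0.06942505] 1.6081047993722033 Fx 6.659433594585505 Fy 1.0972230177920514
0.1 [0.1, -0.03] turn 0.001
0.0 [-0.91, -0.17] turn -0.099
```

```bash
python3 -m crank '[[0,[-0.15,0,0],0],[0,[-0.17,0,0],0],[0,[-0.17,0,0],0]]' >/dev/null && python3 chk.py 8.8 &&
python3 -m crank '[[0,[-0.15,0,0],0],[0,[-0.18,0,0],0],[0,[-0.18,0,0],0]]' >/dev/null && python3 chk.py 8.8 &&
python3 -m crank '[[0,[-0.15,0,0],0],[0,[-0.18,0,0],0],[0,[-0.18,0,0],0]]' >/dev/null && python3 chk.py 8.8
python3 k.py .1 0
```

```text
23.88 [0.534  0.0685 0.1107] push 7.34
24.25 [0.5339 0.0678 0.1107] push 8.21
24.62 [0.5339 0.0676 0.1107] push 10.25
24.625 [0.53386661 0.06757401] 1.6113985473345096 Fx 10.249360189077615 Fy 0.7016655404466783
0.1 [0.29, -0.01] turn 0.004
0.0 [-0.72, -0.15] turn -0.096
```

Run:
```python
from cell import telemetry,imaging
import numpy as np
for i in range(8):
    imaging.grab_frame("top");s=telemetry.observe();y=s["tool_rot"][2];print((s["contact_force"][:2]@[np.cos(y),np.sin(y)]).round(2),s["position"][:2].round(5))
```

```text
9.47 [0.53386 0.06755]
10.44 [0.53385 0.06756]
9.26 [0.53386 0.06756]
8.65 [0.53387 0.06756]
9.79 [0.53388 0.06757]
8.97 [0.53387 0.06758]
9.91 [0.53388 0.06758]
8.87 [0.53388 0.06757]
```

```bash
python3 -m crank '[[0,[-0.18,0,0],0],[0,[-0.2,0,0],0],[0,[-0.2,0,0],0]]' >/dev/null
python3 - <<'E'
from cell import telemetry,imaging
import numpy as np
L=[]
for i in range(8):
    imaging.grab_frame("top");s=telemetry.observe();y=s["tool_rot"][2];L.append(s["contact_force"][:2]@[np.cos(y),np.sin(y)])
print(np.mean(L),s["position"])
E
```

```text
8.974876130404855 [0.53379029 0.06689532 0.11072459]
```

```bash
python3 -m crank '[[0,[-0.2,0,0],0],[0,[-0.22,0,0],0],[0,[-0.22,0,0],0]]' >/dev/null
python3 - <<'E'
from cell import telemetry,imaging
import numpy as np
L=[]
for i in range(10):
    imaging.grab_frame("top");s=telemetry.observe();y=s["tool_rot"][2];L.append(s["contact_force"][:2]@[np.cos(y),np.sin(y)])
print(np.mean(L),s["position"],s["clock"])
E
```

```text
8.452305674020796 [0.53375365 0.06599887 0.11073713] 26.675
```

Run:
```python
from h import *
from cell import telemetry
import cv2
fs=np.array([telemetry.observe()["contact_force"] for i in range(1)]);s=telemetry.observe();print(fs.round(2),s["wrist_torque"].round(2),s["tool_rot"])
c=imaging.camera_info("wrist")
for l in(.12,.1,.08,.06,.04,.02):
  P=pts([.6139,-.0164,.1366,-.016,l]);print(l,proj(c,P['knob']).round(1),P['knob'])
g=imaging.grab_frame("wrist")[:,:,::-1]
f=imaging.grab_frame("scene")[150:290,225:395,::-1]
o=np.zeros((600,800,3),np.uint8);o[:300,:364]=cv2.resize(f,(364,300),interpolation=cv2.INTER_CUBIC);o[:300,364:764]=cv2.resize(g,(400,300));o[300:600]=cv2.resize(g[220:355,200:560],(800,300),interpolation=cv2.INTER_CUBIC)
cv2.imwrite("pics/l2.png",o)
```

```text
[[ 0.56  8.44 -0.47]] [ 1.7  -0.08 -0.03] [-3.13477669 -0.00782997  1.61394756]
0.12 [280.4 330.2] [0.53437438 0.0533919  0.143     ]
0.1 [280.3 334.1] [0.53442757 0.05139265 0.143     ]
0.08 [280.3 337.9] [0.53452074 0.04939485 0.143     ]
0.06 [280.4 341.8] [0.53465384 0.04739932 0.143     ]
0.04 [280.6 345.5] [0.53482682 0.04540685 0.143     ]
0.02 [280.9 349.3] [0.53503961 0.04341823 0.143     ]
```

View pics/l2.png

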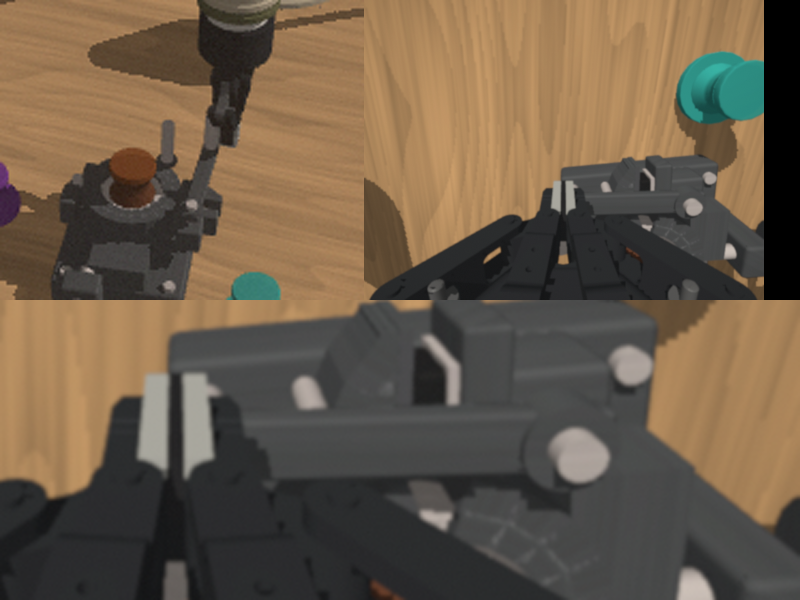

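The pin (305,390 in the lower crop) is behind the ear's slope, the packing is held between ear and plate, and side forces are nil. The push is still a bit low, so I nudge toward 10 N with the tool squared to the arm.

```bash
cat > avg.py <<'E'
from cell import telemetry,imaging
import numpy as np
L=[]
for i in range(6):
    s=telemetry.observe();y=s["tool_rot"][2];L.append(s["contact_force"][:2]@[np.cos(y),np.sin(y)]);imaging.grab_frame("top")
print(np.round(L,1),np.mean(L),s["position"],s["clock"])
E
python3 -m crank '[[0,[-0.2,0,0],-0.01],[0,[-0.22,0,0],-0.02],[0,[-0.22,0,0],-0.02]]' >/dev/null; python3 avg.py
```

```text
[11.2 10.6 11.5 11.1 11.7 10.4] 11.095529639626726 [0.53352838 0.0658227  0.11074201] 27.4
```

11.1 N is close enough to the target and below 13 N. Release: back off square to the arm, then up, and look.

```bash
python3 -m crank '[[0,[0.5,0,0],0],[0,[2,0,0],0],[0,[4,0,0],0],[0,[4,0,-5],0],[0,[4,0,-10],0],[0,[4,0,-12],0],[0,[4,0,-12],0],[0,[4,0,-12],0]]'
python3 - <<'E'
from h import *
import cv2
c=imaging.camera_info("wrist")
for l in(.1,.08,.06,.04,.02,0): print(l,proj(c,pts([.6139,-.0164,.1366,-.02,l])['knob']).round(1)*1.4)
g=imaging.grab_frame("wrist")[:,:,::-1]
cv2.imwrite("pics/e.png",cv2.resize(g,(784,588)))
E
```

```text
clock: 28.45
position: [0.5312, 0.1048, 0.2303]
tool_rot: [-3.133, -0.01, 1.636]
contact_force: [-0.3, 0.5, 0.6]
width: -0.0001
0.1 [392.28 385.28]
0.08 [392.28 388.22]
0.06 [392.28 391.3 ]
0.04 [392.28 394.24]
0.02 [392.42 397.18]
0 [392.7  400.12]
```

View pics/e.png

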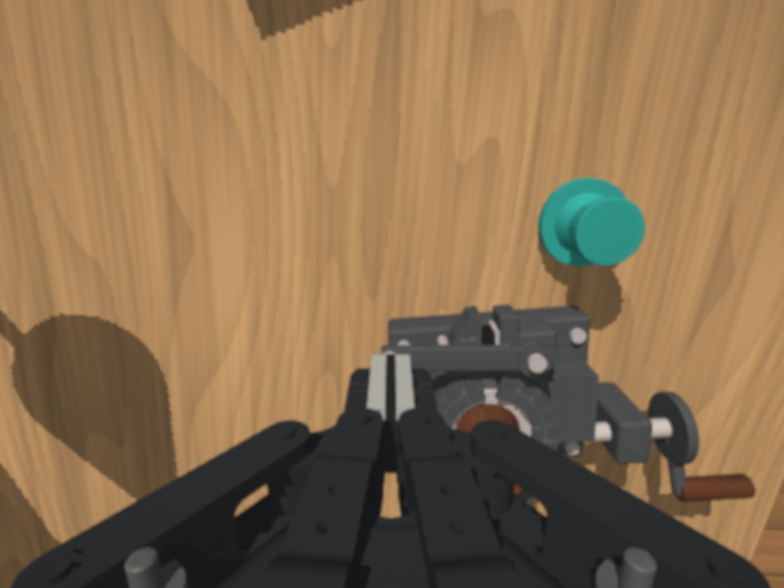

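The latch stayed across the ears after release, the pin is still behind the ear, and the tool hangs free at z=0.23. Handing in.

```bash
python3 -c "
from cell import workorder;print(workorder.sign_off())"
```

```text
the job is handed in; nothing more can be done
None
```

I clamped the lens holder and handed the job in at about 28.5 s of the 64 s allowed; sign-off gives no verdict. The final squeeze on the packing is inferred from the push on the knob, since I had no direct reading of it.

- **Jaw:** I swung it shut with the closed fingers on its post while the latch was still fully out. It stalled on the packing at about 6 N, at an opening of about -0.016 rad. The wrist view then showed the ear on the packing and the holder still seated.
- **Latch:** I swung it in behind the ear, and the pin began to wedge at about 0.13 rad. I pushed the knob until it held 11.1 N (average of six readings), which should put the squeeze near the wanted 25 N.
- **After letting go:** the last picture showed the latch still across the ears with its pin behind the jaw's ear. The force on the tool was about zero, with the tool clear at z = 0.23 m.

**Checks that disagreed or were missing:**
- While wedging, the held push dipped from 9.4 to 8.5 N over about 1.5 mm of travel before rising to 11.1 N. It looked like sticking and slipping.
- In the last picture the gripper hid part of the holder; the last clear view, just before the final push on the knob, showed it upright.
- I did not measure the bowl, blank and gauge block again. The arm never went down near them.

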